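# Pair bearing balls with their dishes and present the big one to the camera

## Robot

A 6-joint arm with a two-finger parallel gripper is mounted at the origin on the work surface. World frame = base frame: x ahead of the robot, y to its left, z up, the work surface at z = 0. Lengths are in mm, angles in rad, forces in N, time in s.
With the tool pointing down it reaches from about 400 to 925 mm from the base axis. Payload 12.5 kg.
Tool frame: the origin (TCP) lies on the front face of the gripper's body, between the roots of the fingers; the fingertips stand 78 mm ahead of it and the grasp point (between the pads) lies 59 mm ahead of it (env.nose_length is the distance from the TCP to the fingertips, in mm); z points along the fingers, y is the line along which they close (so a half turn about z gives the same grasp; the last joint's range is limited). The gripper opens to 95 mm and grips with 3 to 60 N. Pads are 20 mm wide; open, the fingers measure 119 mm over their backs; the gripper's body (75 mm by 180 mm) begins 59 mm behind the grasp point.
Start: joints at [1.008, 0.491, 1.559, -0, 1.092, -0.106], TCP at [275.657, 560.938, 292.261] pointing down, gripper open.
Joint ranges: [-3.1, 3.1], [-0.84, 2.19], [0.05, 2.79], [-1.13, 4.28], [0.06, 2.93], [-2.69, 2.69]. Speed limits (rad/s): [2.22, 2.22, 2.79, 3.14, 3.14, 3.14].

## Interface

Orientations are given as [roll, pitch, yaw] about the fixed x, y, z axes, in that order (R = Rz(yaw) Ry(pitch) Rx(roll)).
In Python, from cell import env gives the robot as it stands.
- The arm moves only by the tool jog_arm, never from a script. Its argument "motion" is a list of rows, each a list of 7 numbers: the turn, a rotation vector about the tool's x, y, z in degrees, then the shift along the tool's x, y, z in mm, then the finger opening in mm, from 0 to 95.1. In form: [[wx, wy, wz, x, y, z, hand], ...]. A call has 1 to 10 rows; each row shifts and turns the commanded pose from where the row before left it, along the tool's axes as they then stand; what a row does not reach is not made up. A row lasts 1/8 s, in which the tool goes at most 62.5 mm and 10.7 degrees, less where a joint would pass 70% of its speed; a pose out of reach is approached as far as the arm can. A call is refused whole if a number of a shift passes 62.5 or a number of a turn 10.7, either way. A call with a gripper value outside its range is refused whole. The fingers move at their own pace and stop on an object; the grip force is fixed at half the most. Time passes only in rows, so rows that do not move let the fingers close. It gives the time, the measured TCP pose, the force, the opening and the grip force at its end, in the units of the state.
- env.state(): the state, without advancing time (a new reading comes with each control period).
- env.read_camera(name): name is "scene" or "top"; returns a dict with "color" (400x640x3 uint8, red, green, blue), "z_map" (400x640 float32, mm along the optical axis (not along the pixel's ray), 0 where there is no reading), "camera_matrix" (3x3 intrinsics, pixels), "world_to_cam" (4x4, takes a point from world to camera coordinates). Camera axes: x right, y up, looking along -z (the intrinsics and any distortion apply to the point x, -y, -z); pixel columns grow to the right and rows downward; lengths in mm; the calibration is good to about 2 mm. A picture is of the moment at which its call begins.
- env.job_done(): hands the job in; it is judged then, once.
Trained networks look in the newest picture that a camera, given by its name, has taken for a name from the list of things; names that differ only in an ending like _2 or _b are one class to them, and where a whole thing is asked for, a point or a joint stands for the part that bears it (a point fixed in the world has none). Each returns a list of dicts, best first, with "score" (0 to 1); they miss things now and then, are a little off and sometimes report something else, mostly with a low value. They report only what shows in the picture. A call takes as long as a camera call. They do not tell look-alikes from the thing itself.
- env.recognise(camera, thing): "location" ([column, row] in pixels, amid what is visible of it).
The state is a dict: "t": time; "joints": joint angles; "qvel": joint speeds; "tau": joint torques, N m; "eef_pos": TCP position; "tcp_rot": TCP orientation; "ft_force": force on the tool from outside, world axes, zero at the start; "moment": the same for the moment, N m; "opening": opening from 0.0 (shut) to 1.0 (fully open); "grip_force": force on a finger pad.
Only numpy, scipy, OpenCV 4.12 (cv2) and the standard library are available. Lean on these libraries where they do the work, as an engineer would, in place of code of your own. Each camera call takes 0.05 s, during which the arm holds its last target. There are 200 camera calls.

## Task

Two steel bearing balls stand on rubber rings on the storeroom bench: set each one down gently in the middle of the dished plate of its own size, the big ball in the big dish and the small ball in the small dish. Then grip the big dish by its two straight sides, lift it straight up off the bench, and in the air turn it a quarter turn, level and with the ball loose and resting in the middle, so that one of its round ends faces the camera. Finish while still holding it up, level and still, with the ball at lens height about 130 mm straight in front of the lens; leave the small dish with its ball standing on the bench and do not disturb the other things.

Things in the scene. Friction and masses are not known exactly. Their poses are not given: they have to be found in the camera images.
- big_ball: big loose steel bearing ball, 34 mm diameter, about 0.16 kg. Origin at its centre; its axes mean nothing. At the start it rests on the hole of one of two fixed rubber rings (36 mm outside, 16 mm hole, 12 mm high), its centre 27 mm above the bench. Either ring may carry it.
- small_ball: small loose steel bearing ball, 22 mm diameter, about 0.04 kg. Origin at its centre. At the start it rests on the other rubber ring, its centre 19.6 mm above the bench.
- big_dish: aluminium dished plate, dark round lining, 0.2 kg: 96 mm long (own x) with two round ends, 60 mm wide (own y) between straight upright sides, the place to grip. Origin: centre of underside, z up. Hollow: a 12 degree cone, 16 mm above the underside at its centre, 22 at the straight sides, 26 at the ends; the ball's centre rests 33 mm up. Starts crosswise: x along camera stand's y, within 0.06 rad.
- small_dish: aluminium dished plate, loose, 0.09 kg, same shape but 70 mm long (own x), 44 mm wide (own y). Origin: centre of underside, z up. Hollow 12 mm above the underside at its centre, 17 at the straight sides, 19 at the ends; the small ball rests in it with its centre 23 mm up. Either dish may be the left or the right one.
- camera_stand: fixed inspection camera on a post 216 mm high, on a base plate 120 x 110 mm. Its origin lies on the bench straight below the point aimed at, 130 mm in front of the lens; the post's base is centred 190 mm from there along the stand's own +x. The lens (36 mm wide) looks along the stand's -x, towards the robot's side; its axis is level, 130 mm above the bench.
- view_point (a point): point aimed at by the camera: on the lens axis, 130 mm above the bench and 130 mm in front of the lens; where the centre of the big ball is to be held.
- bearing: bystander, loose, to be left alone: a plain steel bearing ring, 40 mm across, 12 mm high; origin at the centre of its underside
- socket: bystander, loose, to be left alone: a dark steel socket, 24 mm across, 30 mm high; origin at the centre of its underside
- carton: bystander, loose, to be left alone: a small closed carton 60 x 80 x 45 mm; origin at the centre of its underside
- jar: bystander, loose, to be left alone: a clear jar, 56 mm across, 75 mm high; origin at the centre of its underside
- screwdriver: bystander, loose, to be left alone: a screwdriver lying flat; origin at the centre of its underside
- tape: bystander, loose, to be left alone: a roll of paper tape lying flat, 90 mm across, 24 mm high; origin at the centre of its underside
Mind the look-alikes: they are no part of the job. What is shaped like the big_ball but orange or purple is not meant.

How it is judged:
By the outcome, as a careful person would: the job done as asked, in the order asked, and still so for the second after the job is handed in, while the arm keeps its last pose, push and grip.
It also fails if it takes over 69 s, if anything falls off the work surface, if the arm or the gripper's body presses on something with over 40 N, if the wrist force passes 120 N, or if a joint passes its speed limit or range.

## Working session

There is one attempt and no reset: what is moved stays moved. The work goes in short steps, Python scripts to look and compute and a tool call to move; the robot and the scene stay as the last step left them, time stands still between calls to the robot, and variables do not carry over. Pictures are saved under pics/ and viewed, at most 10 in all, crops included, and the job is handed in when it is done.

Besides the shell and the picture viewer there is one more tool, called as name(argument=value, ...), one argument or row to a line, values as JSON. jog_arm: Moves the arm, as the interface text tells. Its arguments: {"type":"object","properties":{"motion":{"type":"array"}},"required":["motion"]}

```bash
mkdir -p pics; ls; cat > h.py <<'E'
import numpy as np,cv2
from cell import env
def cam(n):
    d=env.read_camera(n); return d
def pts(d):
    K=d["camera_matrix"];z=d["z_map"].astype(float);h,w=z.shape
    u,v=np.meshgrid(np.arange(w),np.arange(h))
    P=np.stack([(u-K[0,2])/K[0,0]*z,-(v-K[1,2])/K[1,1]*z,-z,np.ones_like(z)],-1)
    W=P@np.linalg.inv(d["world_to_cam"]).T
    W[z==0]=np.nan
    return W[...,:3]
def save(d,n,crop=None,s=1):
    c=d["color"][...,::-1]
    if crop: c=c[crop[1]:crop[3],crop[0]:crop[2]]
    cv2.imwrite("pics/"+n,cv2.resize(c,None,fx=s,fy=s,interpolation=cv2.INTER_CUBIC))
E
python3 - <<'E'
from h import *
print(env.state())
for n in("top","scene"):
    d=cam(n);W=pts(d);save(d,n+"1.png",s=1.25)
    np.save(n+"_W.npy",W)
    print(n,d["camera_matrix"].round(1).tolist(),np.linalg.inv(d["world_to_cam"])[:3,3].round(0))
    for t in["big_ball","small_ball","big_dish","small_dish","camera_stand","bearing","socket","carton","jar","screwdriver","tape"]:
        for r in env.recognise(n,t)[:5]:
            u,v=r["location"];print(t,round(r["score"],2),[round(u),round(v)],W[int(round(v)),int(round(u))].round(0))
E
```

```text
pics
{'t': 0.0, 'joints': array([ 1.00842148e+00,  4.91551549e-01,  1.55945549e+00,  3.03925366e-05,
        1.09168037e+00, -1.05599451e-01]), 'qvel': array([ 4.29402805e-04, -1.44306930e-03, -2.52765846e-03, -1.80698199e-05,
       -3.15598420e-04, -8.41234645e-04]), 'tau': array([ 2.19750822e-03, -6.12652659e+01, -2.58177084e+01,  6.93114591e-02,
        4.82737343e-02, -1.89269936e-04]), 'eef_pos': array([275.55071455, 560.80368081, 291.6645935 ]), 'tcp_rot': array([-3.14050683e+00, -1.42196340e-04,  2.68480315e+00]), 'ft_force': array([ 0.23320576, -0.39479402, -0.13078452]), 'moment': array([-0.02088163,  0.06232712, -0.02231941]), 'grip_force': 0.0, 'opening': 0.9982833107813449}
top [[374.3, 0.0, 321.0], [0.0, 374.3, 203.9], [0.0, 0.0, 1.0]] [ 431.   18. 1084.]
big_ball 0.51 [390, 242] [ 472. -171.   31.]
big_ball 0.5 [366, 240] [ 475. -103.   42.]
small_ball 0.52 [326, 238] [479.   8.  29.]
big_dish 0.66 [397, 200] [ 593. -194.   17.]
small_dish 0.62 [298, 192] [610.  92.  13.]
camera_stand 0.98 [360, 109] [809. -71. 154.]
bearing 0.58 [357, 192] [615. -79.  11.]
socket 0.55
[... 429 characters left out ...]
 [ 479. -115.   43.]
big_ball 0.69 [234, 212] [ 385. -123.   24.]
big_ball 0.53 [233, 254] [ 486. -184.   34.]
small_ball 0.63 [308, 213] [490.  13.  23.]
big_dish 0.89 [253, 303] [ 600. -208.   17.]
small_dish 0.72 [367, 239] [624.  80.  15.]
small_dish 0.38 [385, 181] [525. 226.  20.]
camera_stand 0.84 [383, 358] [ 860. -105.  124.]
socket 0.6 [297, 245] [541. -55.  15.]
carton 0.9 [422, 256] [739. 132.  44.]
jar 0.62 [233, 364] [ 702. -305.   78.]
jar 0.22 [383, 360] [ 862. -106.  120.]
screwdriver 0.94 [389, 180] [531. 233.  25.]
tape 0.68 [232, 362] [ 697. -305.   74.]
tape 0.57 [173, 276] [ 451. -310.   25.]
tape 0.52 [258, 232] [ 476. -113.   42.]
tape 0.25 [308, 274] [607. -74.  -2.]
```

View pics/top1.png

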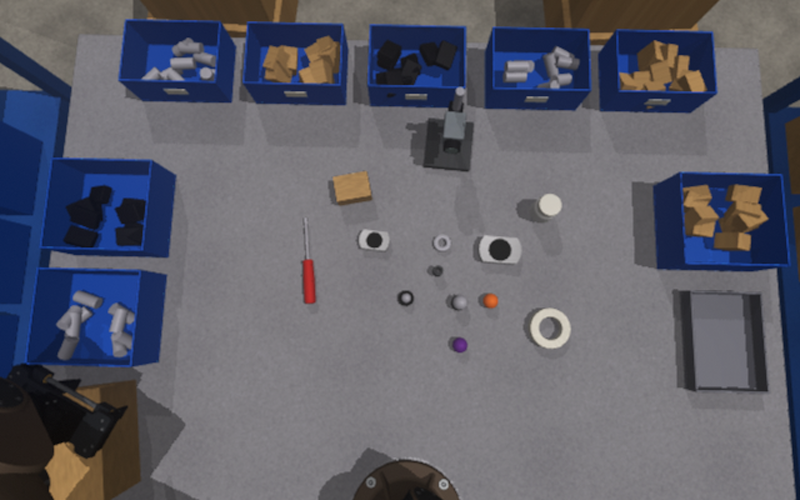

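View pics/scene1.png

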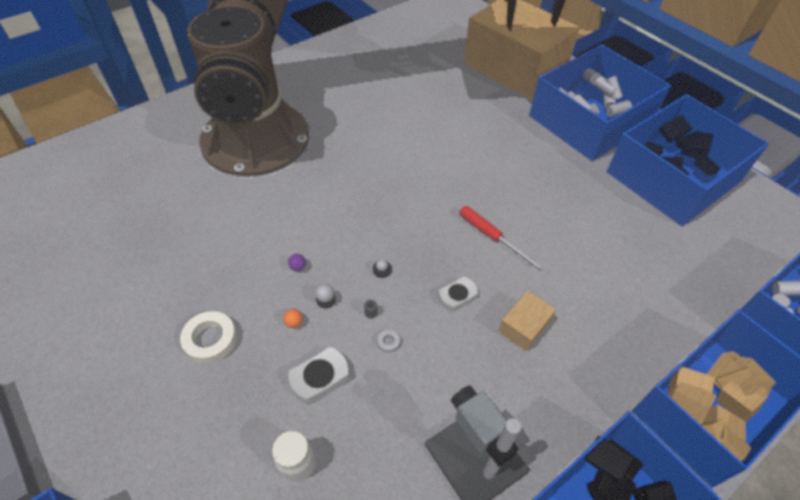

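Top view (full-resolution pixels):
- Round candidates: grey ball (366,241) is the big_ball. Orange (392,240) and purple (368,276) are look-alikes. The small steel ball is on its ring at (325,238).
- Big dish at (399,199), small dish at (299,192), stand at (360,110), bearing (354,194), socket (349,217).

I'll check the choice in a crop and fit positions next.

```bash
cat > m.py <<'E'
from h import *
from scipy.optimize import least_squares
def ball(W,c,r,z):
    m=(np.hypot(W[...,0]-c[0],W[...,1]-c[1])<r*1.3)&(W[...,2]>z-2)&(W[...,2]<z+r+8)
    P=W[m]
    s=least_squares(lambda q:np.linalg.norm(P-q,axis=1)-r,[c[0],c[1],z],loss='soft_l1').x
    return s.round(1),len(P)
def dish(W,c,R,lo,hi):
    m=(np.hypot(W[...,0]-c[0],W[...,1]-c[1])<R)&(W[...,2]>lo)&(W[...,2]<hi)
    P=W[m];(cx,cy),wh,a=cv2.minAreaRect(P[:,:2].astype(np.float32))
    # long axis angle
    C=np.cov(P[:,:2].T);e=np.linalg.eigh(C)[1][:,1]
    return np.round([cx,cy,*wh,a],1),P.mean(0).round(1),np.round(np.arctan2(e[1],e[0])%np.pi,3),len(P)
E
python3 - <<'E'
from m import *
for n in("top","scene"):
    W=np.load(n+"_W.npy");print(n)
    m=(abs(W[...,0]-550)<20)&(abs(W[...,1]+0)<30);print("bench z",np.nanmedian(W[m][:,2]),np.nanstd(W[m][:,2]))
    print("bb",ball(W,(476,-105),17,27),"sb",ball(W,(485,8),11,19.6))
    print("bd",dish(W,(597,-200),75,8,35));print("sd",dish(W,(615,85),55,7,30))
    print("base",dish(W,(830,-80),120,4,25))
    for lo,hi in((100,125),(125,150),(150,180),(180,225)):
        print(lo,dish(W,(830,-80),130,lo,hi))
d=cam("top");a=d["color"][160:290,270:450,::-1]
e=cam("scene");b=e["color"][190:320,200:380,::-1]
cv2.imwrite("pics/crop.png",cv2.resize(np.hstack([a,b]),None,fx=2.2,fy=2.2,interpolation=cv2.INTER_CUBIC))
e=e["color"][240:400,300:460,::-1];b=d["color"][60:220,280:440,::-1]
cv2.imwrite("pics/stand.png",cv2.resize(np.hstack([b,e]),None,fx=2.5,fy=2.5,interpolation=cv2.INTER_CUBIC))
E
```

```text
top
bench z 0.1458865719653204 1.960278715880862
bb (array([ 472.8, -107.7,   26.7]), 113) sb (array([479.8,  13.4,  19.2]), 35)
bd (array([ 595.7, -199.1,   96. ,   60.5,   87.5]), array([ 594.9, -198.5,   22. ]), np.float64(1.53), 681)
sd (array([616.8,  89.8,  68.8,  54.9,  84.4]), array([611.2,  90.3,  16.4]), np.float64(1.445), 354)
base (array([833.3, -80.9, 230. , 220. ,  49.9]), array([839.1, -75.6,  15.1]), np.float64(0.583), 1122)
100 (array([869.7, -73. , 165.4,  81.3,   5.4]), array([872.3, -63.8, 110.9]), np.float64(0.086), 46)
125 (array([840.3, -78.8,  43.7, 106.1,  84.5]), array([822. , -75.5, 143.3]), np.float64(3.096), 248)
150 (array([836.3, -79.2,  43. ,  84.4,  84.5]), array([839.5, -79.3, 154. ]), np.float64(3.087), 361)
180 (array([877.7, -82.3,  17.1,  17.9,  44.4]), array([875.4, -81.6, 207.5]), np.float64(3.134), 87)
scene
bench z -1.4355826550303163 1.4705671587805444
bb (array([ 472.6, -110.6,   25.5]), 162) sb (array([480.6,  10.8,  17.9]), 60)
bd (array([ 596. , -202.1,   95.3,   62.1,   87.2]), array([ 598. , -203.2,   20.7]), np.float64(1.557), 1337)
sd (array([612.4,  86.7,  69.8,  45.9,  84.3]), array([613.5,  85.9,  15. ]), np.float64(1.517), 531)
base (array([851.2, -58.4, 160.3, 120.9,  85.4]), array([854.9, -99. ,  15.1]), np.float64(0.428), 2497)
100 (array([887.5, -88.8, 156. ,  48.3,  25.6]), array([866.6, -94.7, 115.6]), np.float64(0.33), 156)
125 (array([841.7, -82.7,  44.3, 105.5,  85.7]), array([842.3, -90.4, 142.5]), np.float64(3.04), 808)
150 (array([843.2, -83. ,  43.8,  90.2,  85.6]), array([842.4, -84.1, 153. ]), np.float64(2.97), 807)
180 (array([879.2, -85.7,  17.5,  18.1,  24.4]), array([880.2, -88.4, 207.2]), np.float64(2.09), 219)
```

View pics/crop.png

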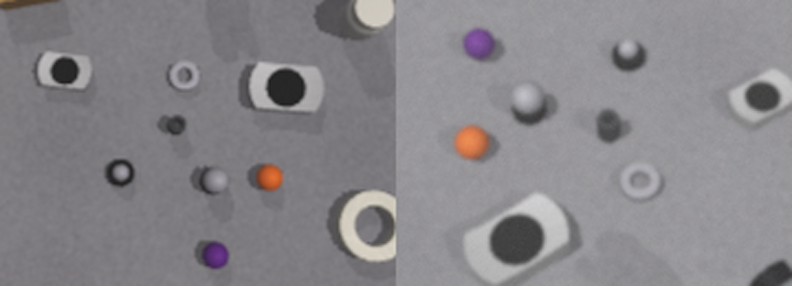

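View pics/stand.png

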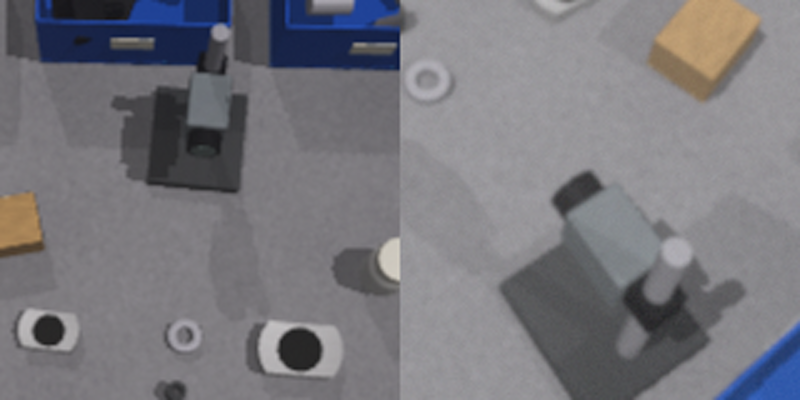

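The grey ball at crop (215,180) sits on a dark ring, next to orange (270,178) and purple (215,255). So grey is the big ball, and the small one is at (120,172). The stand's lens barrel points towards the robot, turned about -5°. I'll start with a turn to tool yaw 90°, then go towards the small ball.

jog_arm(
  motion=[
    [0,0,10.64,0,0,0,95],
    [0,0,10.64,0,0,0,80],
    [0,0,10.64,0,0,0,60],
    [0,0,10.64,0,0,0,50],
    [0,0,10.64,0,0,0,50],
    [0,0,10.63,0,0,0,50],
    [0,0,0,-50,20,0,50],
    [0,0,0,-50,20,0,50],
    [0,0,0,-50,20,0,50],
    [0,0,0,-50,20,0,50],
  ],
)

```text
t: 2.55
eef_pos: [356.0, 359.4, 292.4]
tcp_rot: [3.141, -0.0, 1.571]
ft_force: [1.3, -0.2, -1.0]
opening: 0.527
grip_force: 0.0
```

```bash
python3 - <<'E'
from m import *
for n in("top","scene"):
    W=np.load(n+"_W.npy");print(n)
    m=(abs(W[...,0]-830)<130)&(abs(W[...,1]+80)<110)
    d=cam(n);g=d["color"].astype(int).sum(2)/3
    q=m&(abs(W[...,2]-8)<10)&(g<85)
    q=cv2.morphologyEx(q.astype(np.uint8),cv2.MORPH_OPEN,np.ones((3,3)))
    k,L,S,_=cv2.connectedComponentsWithStats(q);
    for i in np.argsort(-S[1:,4])[:2]+1:
        P=W[L==i];r=cv2.minAreaRect(P[:,:2].astype(np.float32));print(S[i],np.round(r[0],1),np.round(r[1],1),r[2],P.mean(0).round(1))
    # lens: along-axis profile
    ax=np.array([np.cos(-.087),np.sin(-.087)])
    m=m&(W[...,2]>100)&(abs((W[...,:2]-[841,-81])@[.087,.996])<30)
    P=W[m];s=P[:,:2]@ax
    for a in range(int(s.min()),int(s.max()),6):
        k=(s>=a)&(s<a+6)
        if k.any():print(a,k.sum(),P[k][:,2].max().round(),(P[k][:,:2]@[.087,.996]).min().round(1),(P[k][:,:2]@[.087,.996]).max().round(1))
E
```

```text
top
[340 101  39  35 324] [827.8 -99.8] [ 78.  142.9] 31.392850875854492 [824.6 -88.8  14.8]
[330  99  13  17 147] [876.6 -13.1] [51.2 35.6] 0.5388782620429993 [876.6 -13.9   2.1]
791 72 150.0 -23.3 11.5
797 28 151.0 -22.2 11.9
803 30 148.0 -21.6 10.3
809 70 156.0 -27.0 15.9
815 40 156.0 -27.0 16.1
821 35 157.0 -25.8 16.0
827 38 156.0 -25.7 16.2
833 39 155.0 -27.6 16.2
839 38 156.0 -27.2 16.2
845 41 156.0 -26.7 16.4
851 36 156.0 -25.9 16.3
857 34 156.0 -25.4 16.3
863 37 155.0 -27.4 16.3
869 53 220.0 -19.3 12.6
875 75 218.0 -19.1 9.5
881 31 219.0 -18.8 9.4
887 17 219.0 -17.6 8.7
893 7 145.0 -20.4 9.4
947 6 102.0 -3.5 21.4
953 1 101.0 -22.7 -22.7
959 2 103.0 -22.4 -22.0
scene
[ 362  363   60   37 1043] [885.4 -85.6] [117.1  58.5] 62.19404983520508 [886.4 -90.6  15. ]
[433 374  29  26 143] [954.   -7.6] [74.8  6.7] 89.93968200683594 [953.6  -8.3   3.9]
792 57 149.0 -26.8 6.8
798 74 150.0 -26.7 5.9
804 71 149.0 -27.5 7.2
810 73 154.0 -31.1 10.9
816 113 154.0 -31.5 12.2
822 113 153.0 -31.3 12.3
828 118 154.0 -31.2 12.7
834 114 154.0 -31.1 11.5
840 118 154.0 -31.3 11.9
846 122 155.0 -31.4 13.0
852 121 154.0 -31.2 12.0
858 121 154.0 -31.0 11.8
864 112 154.0 -31.9 6.4
870 90 217.0 -30.7 -4.5
876 126 218.0 -24.3 0.5
882 148 218.0 -24.7 4.1
888 173 218.0 -24.0 7.2
894 100 146.0 -23.7 7.0
948 14 102.0 -4.3 21.8
```

jog_arm(
  motion=[
    [0,0,0,-43.4,15.5,5,50],
    [0,0,0,-43.4,15.5,5,50],
    [0,0,0,-43.4,15.5,15,50],
    [0,0,0,-43.4,15.5,15,50],
    [0,0,0,-43.4,15.5,15,50],
    [0,0,0,-43.4,15.5,15,50],
    [0,0,0,-43.4,15.5,20,50],
    [0,0,0,-43.4,15.5,20,50],
    [0,0,0,0,0,20,50],
    [0,0,0,0,0,20,50],
  ],
)

```text
t: 3.9
eef_pos: [480.2, 13.5, 141.5]
tcp_rot: [3.141, -0.0, 1.57]
ft_force: [-0.4, 0.3, 1.0]
opening: 0.524
grip_force: 0.0
```

jog_arm(
  motion=[
    [0,0,0,-0.8,0,20,50],
    [0,0,0,0,0,18,50],
    [0,0,0,0,0,10,50],
    [0,0,0,0,0,0,50],
    [0,0,0,0,0,0,40],
    [0,0,0,0,0,0,30],
    [0,0,0,0,0,0,20],
    [0,0,0,0,0,0,15],
    [0,0,0,0,0,0,15],
  ],
)

```text
t: 5.03
eef_pos: [479.2, 13.0, 94.3]
tcp_rot: [-3.141, -0.0, 1.571]
ft_force: [-4.8, -0.0, 4.8]
opening: 0.212
grip_force: 30.0
```

jog_arm(
  motion=[
    [0,0,0,0,0,-2,15],
    [0,0,0,0,0,-4,15],
    [0,0,0,0,0,-10,15],
    [0,0,0,0,0,-20,15],
    [0,0,0,0,0,-20,15],
    [0,0,0,0,0,0,15],
    [0,0,0,0,0,0,15],
  ],
)

```text
t: 5.9
eef_pos: [479.5, 12.9, 150.0]
tcp_rot: [3.142, -0.0, 1.571]
ft_force: [0.0, 0.4, -0.6]
opening: 0.215
grip_force: 30.0
```

```bash
python3 - <<'E'
from m import *
t=env.state();print(t["eef_pos"],t["opening"],t["grip_force"],t["ft_force"])
a=[]
for n,(x0,y0,x1,y1) in(("top",(270,170,400,270)),("scene",(250,150,380,250))):
    d=cam(n);a.append(d["color"][y0:y1,x0:x1,::-1])
    W=pts(d)
    for r in env.recognise(n,"small_ball")[:2]:
        u,v=r["location"];print(n,r["score"],u,v,W[int(v),int(u)])
cv2.imwrite("pics/g1.png",cv2.resize(np.hstack(a),None,fx=3,fy=3,interpolation=cv2.INTER_CUBIC))
E
```

```text
[479.52381946  12.9454344  149.99397523] 0.2147535136976142 29.999842643737793 [ 0.01799671  0.44410568 -0.63635311]
```

View pics/g1.png

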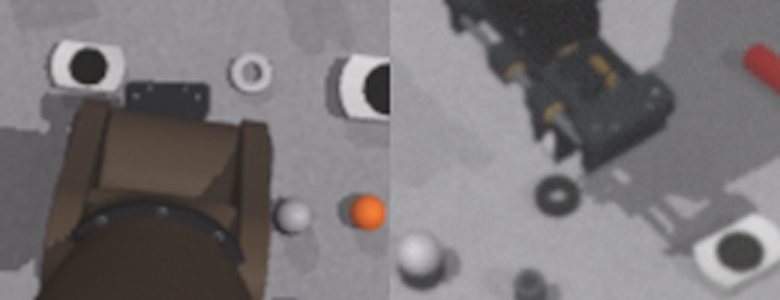

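The view shows the ring empty at (560,195) in the right half, so the ball is held between the fingers. Next: the lining centres of both dishes, their second measurement.

```bash
python3 - <<'E'
from m import *
for n in("top","scene"):
    d=cam(n);W0=np.load(n+"_W.npy");K=d["camera_matrix"];T=np.linalg.inv(d["world_to_cam"])
    g=d["color"].astype(float).mean(2)
    for nm,c,R,z in(("bd",(596,-201),35,18),("sd",(612,88),25,14)):
        m=(np.hypot(W0[...,0]-c[0],W0[...,1]-c[1])<R)
        w=np.clip(110-g,0,60)*m
        k,L,S,C=cv2.connectedComponentsWithStats((w>15).astype(np.uint8));i=1+S[1:,4].argmax();w=w*(cv2.dilate((L==i).astype(np.uint8),np.ones((3,3))))
        v,u=np.indices(w.shape);u=(u*w).sum()/w.sum();v=(v*w).sum()/w.sum()
        r=T[:3,:3]@[(u-K[0,2])/K[0,0],-(v-K[1,2])/K[1,1],-1];o=T[:3,3]
        print(n,nm,S[i,4],round(u,1),round(v,1),(o+r*(z-o[2])/r[2]).round(1))
E
```

```text
top bd 223 399.5 199.5 [ 595.  -201.2   18. ]
top sd 115 299.1 191.9 [610.7  89.   14. ]
scene bd 376 254.5 298.6 [ 594.5 -200.6   18. ]
scene sd 130 366.2 233.6 [611.3  89.1  14. ]
```

jog_arm(
  motion=[
    [0,0,0,8,15,0,15],
    [0,0,0,15,25,0,15],
    [0,0,0,15,25,0,15],
    [0,0,0,15,25,0,15],
    [0,0,0,15,25,0,15],
    [0,0,0,8.2,16.5,0,15],
    [0,0,0,0,0,15,15],
    [0,0,0,0,0,15,15],
    [0,0,0,0,0,10,15],
    [0,0,0,0,0,0,15],
  ],
)

```text
t: 7.45
eef_pos: [610.6, 88.8, 109.2]
tcp_rot: [-3.14, 0.0, 1.57]
ft_force: [-0.3, -0.7, -0.1]
opening: 0.213
grip_force: 30.0
```

Down to 98.5 in small steps, watching the force.

jog_arm(
  motion=[
    [0,0,0,0,0.4,5,15],
    [0,0,0,0,0,3.5,15],
    [0,0,0,0,0,1.5,15],
    [0,0,0,0,0,0.5,15],
    [0,0,0,0,0,0,15],
    [0,0,0,0,0,0,15],
  ],
)

```text
t: 8.2
eef_pos: [611.6, 89.2, 99.8]
tcp_rot: [3.141, -0.0, 1.571]
ft_force: [-0.3, -0.7, -0.6]
opening: 0.217
grip_force: 30.0
```

jog_arm(
  motion=[
    [0,0,0,0,0,0.6,15],
    [0,0,0,0,0,0,15],
    [0,0,0,0,0,0.5,15],
    [0,0,0,0,0,0,15],
  ],
)

```text
t: 8.7
eef_pos: [611.6, 89.1, 98.9]
tcp_rot: [3.141, -0.0, 1.571]
ft_force: [-0.6, 0.0, 3.7]
opening: 0.215
grip_force: 30.0
```

jog_arm(
  motion=[
    [0,0,0,0,0,0,22],
    [0,0,0,0,0,0,24],
    [0,0,0,0,0,0,27],
    [0,0,0,0,0,0,30],
    [0,0,0,0,0,0,34],
    [0,0,0,0,0,-5,34],
    [0,0,0,0,0,-15,36],
    [0,0,0,0,0,-25,45],
    [0,0,0,0,0,-30,55],
  ],
)

```text
t: 9.82
eef_pos: [611.5, 89.1, 175.2]
tcp_rot: [3.141, -0.0, 1.571]
ft_force: [0.1, 0.4, 0.9]
opening: 0.524
grip_force: 0.0
```

jog_arm(
  motion=[
    [0,0,0,-28.3,-19.8,0,60],
    [0,0,0,-28.3,-19.8,0,60],
    [0,0,0,-28.3,-19.8,0,60],
    [0,0,0,-28.3,-19.8,0,60],
    [0,0,0,-28.3,-19.8,0,60],
    [0,0,0,-28.3,-19.8,10,60],
    [0,0,0,-28.3,-19.8,10,60],
    [0,0,0,0,0,20,60],
    [0,0,0,0,0,0,60],
  ],
)

```text
t: 10.95
eef_pos: [472.7, -109.2, 133.7]
tcp_rot: [-3.141, -0.0, 1.57]
ft_force: [-0.7, 0.4, -0.3]
opening: 0.631
grip_force: 0.0
```

```bash
python3 - <<'E'
from m import *
print(env.state()["eef_pos"])
a=[]
for n,(x0,y0,x1,y1) in(("top",(240,150,370,250)),("scene",(300,180,430,280))):
    d=cam(n);a.append(d["color"][y0:y1,x0:x1,::-1]);W=pts(d)
    try:print(n,ball(W,(611,89),11,23))
    except Exception as e:print(e)
cv2.imwrite("pics/g2.png",cv2.resize(np.hstack(a),None,fx=3,fy=3,interpolation=cv2.INTER_CUBIC))
E
```

```text
[ 472.71495941 -109.20592226  133.70866898]
top (array([611.8,  89.9,  23.1]), 44)
scene (array([611.8,  87. ,  21.8]), 68)
```

View pics/g2.png

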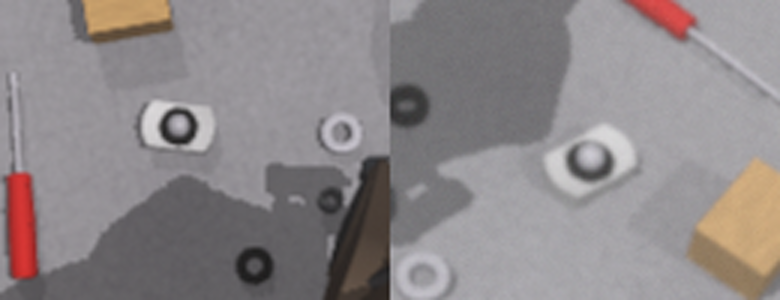

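The small ball sits in the middle of its dish (top at (178,126), scene at (590,158)). Now the big ball.

jog_arm(
  motion=[
    [0,0,0,0,0,16,60],
    [0,0,0,0,0,14,60],
    [0,0,0,0,0,6,60],
    [0,0,0,0,0,0,60],
    [0,0,0,0,0,0,50],
    [0,0,0,0,0,0,40],
    [0,0,0,0,0,0,32],
    [0,0,0,0,0,0,26],
    [0,0,0,0,0,0,26],
  ],
)

```text
t: 12.18
eef_pos: [472.0, -108.8, 97.8]
tcp_rot: [-3.139, -0.001, 1.571]
ft_force: [-5.3, -0.2, 5.4]
opening: 0.341
grip_force: 30.0
```

jog_arm(
  motion=[
    [0,0,0,0,0,-3,26],
    [0,0,0,0,0,-12,26],
    [0,0,0,0,0,-20,26],
    [0,0,0,0,0,-25,26],
    [0,0,0,-12,15,0,26],
    [0,0,0,-20,27,0,26],
    [0,0,0,-20,27,0,26],
    [0,0,0,-20,27,0,26],
    [0,0,0,-15,18,0,26],
    [0,0,0,-5,8,0,26],
  ],
)

```text
t: 13.42
eef_pos: [595.5, -201.6, 158.1]
tcp_rot: [3.141, 0.0, 1.57]
ft_force: [-0.2, 0.5, -1.3]
opening: 0.347
grip_force: 30.0
```

jog_arm(
  motion=[
    [0,0,0,0,0,0,26],
    [0,0,0,0,0,15,26],
    [0,0,0,0,0,20,26],
    [0,0,0,0,0,10,26],
    [0,0,0,0,0,5,26],
    [0,0,0,0,0,0,26],
    [0,0,0,0,0,0,26],
  ],
)

```text
t: 14.3
eef_pos: [595.1, -201.0, 108.1]
tcp_rot: [3.141, 0.0, 1.571]
ft_force: [0.4, 0.2, -1.2]
opening: 0.345
grip_force: 30.0
```

jog_arm(
  motion=[
    [0,0,0,0,0,2,26],
    [0,0,0,0,0,1,26],
    [0,0,0,0,0,0.5,26],
    [0,0,0,0,0,0,26],
    [0,0,0,0,0,0,26],
  ],
)

```text
t: 14.92
eef_pos: [595.0, -201.0, 104.7]
tcp_rot: [3.141, 0.0, 1.571]
ft_force: [-2.2, 1.1, 5.4]
opening: 0.34
grip_force: 30.0
```

jog_arm(
  motion=[
    [0,0,0,0,0,0,34],
    [0,0,0,0,0,0,36],
    [0,0,0,0,0,0,39],
    [0,0,0,0,0,0,43],
    [0,0,0,0,0,0,47],
    [0,0,0,0,0,-5,52],
    [0,0,0,0,0,-20,60],
    [0,0,2.7,0,0,-30,80],
    [0,0,0,0,0,-30,80],
    [0,0,0,0,-60,-30,85],
  ],
)

```text
t: 16.18
eef_pos: [540.3, -198.6, 218.1]
tcp_rot: [3.139, 0.001, 1.525]
ft_force: [-1.3, -0.7, 0.2]
opening: 0.872
grip_force: 0.0
```

```bash
python3 - <<'E'
from m import *
print(env.state()["eef_pos"],env.state()["tcp_rot"])
a=[]
for n,(x0,y0,x1,y1) in(("top",(340,150,470,250)),("scene",(190,240,320,340))):
    d=cam(n);a.append(d["color"][y0:y1,x0:x1,::-1]);W=pts(d)
    try:print(n,ball(W,(595,-201),17,33));print(dish(W,(595,-201),60,12,27))
    except Exception as e:print(e)
cv2.imwrite("pics/g3.png",cv2.resize(np.hstack(a),None,fx=3,fy=3,interpolation=cv2.INTER_CUBIC))
E
```

```text
[ 540.26472458 -198.5567929   218.12286883] [3.13907029e+00 9.70432641e-04 1.52481056e+00]
top (array([ 595. , -199.7,   34.2]), 54)
(array([ 597.7, -176.4,   51. ,   63.8,   77.2]), array([ 597.3, -174.2,   22.3]), np.float64(2.89), 283)
scene (array([ 595.2, -201.8,   32.3]), 215)
(array([ 595.7, -202.1,   95.2,   62.1,   86.7]), array([ 598.9, -203.6,   21.6]), np.float64(1.538), 1069)
```

View pics/g3.png

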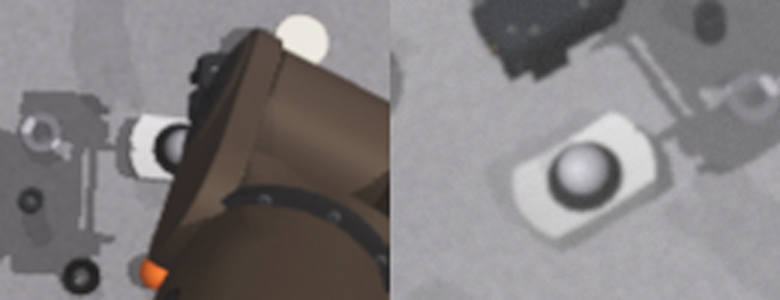

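The big ball lies in the middle of the big dish (scene crop (583,175)). Now I'll grip the dish by its straight sides.

jog_arm(
  motion=[
    [0,0,0,0.2,30,0,85],
    [0,0,0,0,24.9,0,85],
    [0,0,0,0,0,25,85],
    [0,0,0,0,0,30,85],
    [0,0,0,0,0,30,85],
    [0,0,0,0,0,20,85],
    [0,0,0,0,0,14,85],
    [0,0,0,0,0,10,85],
    [0,0,0,0,0,0,85],
    [0,0,0,0,0,0,85],
  ],
)

```text
t: 17.52
eef_pos: [594.2, -200.8, 88.7]
tcp_rot: [3.141, 0.0, 1.524]
ft_force: [-0.3, 0.0, 0.2]
opening: 0.895
grip_force: 0.0
```

jog_arm(
  motion=[
    [0,0,0,0,0.6,4,85],
    [0,0,0,0,0,2.5,78],
    [0,0,0,0,0,0,72],
    [0,0,0,0,0,0,68],
    [0,0,0,0,0,0,65],
    [0,0,0,0,0,0,63],
    [0,0,0,0,0,0,61],
    [0,0,0,0,0,0,59],
    [0,0,0,0,0,0,56],
  ],
)

```text
t: 18.65
eef_pos: [594.4, -200.7, 81.5]
tcp_rot: [-3.141, -0.0, 1.524]
ft_force: [-2.0, 0.3, 1.2]
opening: 0.631
grip_force: 30.0
```

jog_arm(
  motion=[
    [0,0,0,0,0,0,52],
    [0,0,0,0,0,0,52],
    [0,0,0,0,0,0,52],
  ],
)

```text
t: 19.02
eef_pos: [594.4, -200.7, 81.6]
tcp_rot: [-3.141, -0.0, 1.524]
ft_force: [-3.4, -0.1, 2.6]
opening: 0.629
grip_force: 30.0
```

jog_arm(
  motion=[
    [0,0,0,0,0,-2,52],
    [0,0,0,0,0,-5,52],
    [0,0,0,0,0,-9,52],
    [0,0,0,0,0,-12,52],
    [0,0,0,0,0,-14,52],
    [0,0,0,0,0,-14,52],
    [0,0,0,0,0,-14,52],
    [0,0,0,0,0,-14,52],
    [0,0,0,0,0,-9,52],
    [0,0,0,0,0,-4,52],
  ],
)

```text
t: 20.27
eef_pos: [594.6, -200.8, 179.2]
tcp_rot: [3.141, 0.0, 1.524]
ft_force: [-0.8, 0.2, -3.1]
opening: 0.627
grip_force: 30.0
```

```bash
python3 - <<'E'
from m import *
s=env.state();print(s["eef_pos"],s["tcp_rot"],s["opening"],s["moment"],s["joints"].round(3))
a=[]
for n,(x0,y0,x1,y1) in(("top",(340,130,470,230)),("scene",(190,230,320,330))):
    d=cam(n);a.append(d["color"][y0:y1,x0:x1,::-1]);W=pts(d)
    try:print(n,ball(W,(595,-201),17,130))
    except Exception as e:print(e)
cv2.imwrite("pics/g4.png",cv2.resize(np.hstack(a),None,fx=3,fy=3,interpolation=cv2.INTER_CUBIC))
E
```

```text
[ 594.58365998 -200.77766071  179.17841197] [3.14105906e+00 1.10400710e-04 1.52356714e+00] 0.627064632363002 [-0.06752846  0.07066192 -0.00854302] [-0.431  0.62   1.662  0.     0.859 -0.384]
top (array([ 595., -201.,  130.]), 0)
scene (array([ 596.4, -201.8,  130.1]), 50)
```

View pics/g4.png

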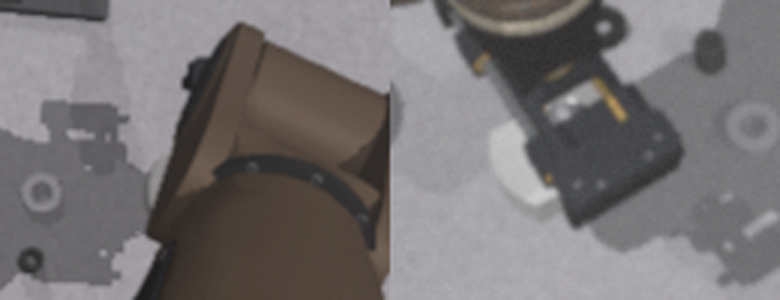

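The dish hangs level in the fingers with the ball showing inside it. Now the turn.

jog_arm(
  motion=[
    [0,0,-2,0,0,0,52],
    [0,0,-4,0,0,0,52],
    [0,0,-6,0,0,0,52],
    [0,0,-6,0,0,0,52],
    [0,0,-6,0,0,0,52],
    [0,0,-6,0,0,0,52],
    [0,0,-6,0,0,0,52],
    [0,0,-6,0,0,0,52],
    [0,0,-6,0,0,0,52],
    [0,0,-6,0,0,0,52],
  ],
)

```text
t: 21.62
eef_pos: [594.4, -200.7, 178.0]
tcp_rot: [-3.141, -0.001, 2.471]
ft_force: [0.3, -0.1, -3.6]
opening: 0.631
grip_force: 30.0
```

jog_arm(
  motion=[
    [0,0,-6,0,0,0,52],
    [0,0,-6,0,0,0,52],
    [0,0,-6,0,0,0,52],
    [0,0,-6,0,0,0,52],
    [0,0,-5,0,0,0,52],
    [0,0,-3,0,0,0,52],
    [0,0,-1.7,0,0,0,52],
    [0,0,0,0,0,0,52],
    [0,0,0,0,0,0,52],
  ],
)

```text
t: 22.75
eef_pos: [594.5, -200.8, 178.5]
tcp_rot: [3.141, -0.0, 3.054]
ft_force: [0.3, -0.4, -2.9]
opening: 0.624
grip_force: 30.0
```

jog_arm(
  motion=[
    [0,0,0,-1.1,3,0,52],
    [0,0,0,-2.2,6,0,52],
    [0,0,0,-3.3,9,0,52],
    [0,0,0,-4.2,11.6,0,52],
    [0,0,0,-4.2,11.6,0,52],
    [0,0,0,-4.2,11.6,0,52],
    [0,0,0,-4.2,11.6,0,52],
    [0,0,0,-4.2,11.6,0,52],
    [0,0,0,-4.2,11.6,0,52],
    [0,0,0,-4.2,11.6,0,52],
  ],
)

```text
t: 24.0
eef_pos: [639.4, -104.3, 178.6]
tcp_rot: [3.141, 0.0, 3.054]
ft_force: [0.3, -0.8, -2.4]
opening: 0.632
grip_force: 30.0
```

jog_arm(
  motion=[
    [0,0,0,-4.2,11.6,0,52],
    [0,0,0,-4.2,11.6,0,52],
    [0,0,0,-3.3,9,0,52],
    [0,0,0,-2.2,6,0,52],
    [0,0,0,-1.5,3.4,0,52],
    [0,0,0,0,0,0,52],
    [0,0,0,0,0,0,52],
    [0,0,0,0,0,0,52],
  ],
)

```text
t: 25.0
eef_pos: [657.9, -65.3, 178.6]
tcp_rot: [3.142, 0.0, 3.054]
ft_force: [-0.6, -0.6, -2.5]
opening: 0.629
grip_force: 30.0
```

```bash
python3 - <<'E'
from m import *
s=env.state();print(s["eef_pos"],s["tcp_rot"],s["opening"],s["ft_force"])
a=[]
for n,(x0,y0,x1,y1) in(("top",(300,80,430,180)),("scene",(260,250,390,350))):
    d=cam(n);a.append(d["color"][y0:y1,x0:x1,::-1]);W=pts(d);np.save(n+"_f.npy",W)
    try:print(n,ball(W,(658,-65),17,130))
    except Exception as e:print(e)
cv2.imwrite("pics/g5.png",cv2.resize(np.hstack(a),None,fx=3,fy=3,interpolation=cv2.INTER_CUBIC))
E
```

```text
[657.94108359 -65.2508681  178.60236719] [3.14155371e+00 2.81678991e-05 3.05395278e+00] 0.6285596215806084 [-0.59876689 -0.57162361 -2.53796683]
top (array([658., -65., 130.]), 0)
scene (array([659.4, -66.2, 129.3]), 130)
```

View pics/g5.png

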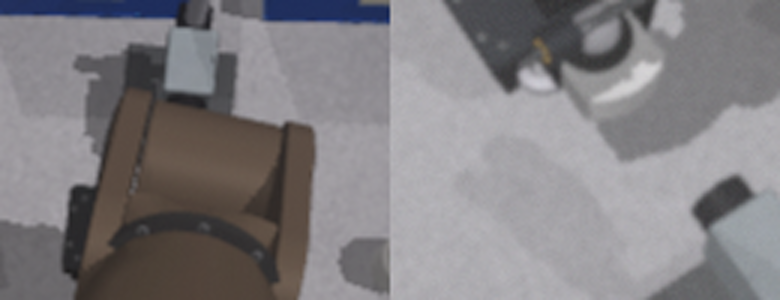

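The ball rests in the dish, with a round end facing the lens. Against the same camera's reading of the lens, it is about 129 mm in front and 1 mm to the side.

```bash
python3 -c "
from cell import env
print(env.job_done())"
```

```text
the job is handed in; nothing more can be done
None
```

I handed the job in at about 25 s: both balls sit in their own dishes, and the big dish is held level and turned a quarter turn, with its ball at about lens height (129 mm) and about 129 mm in front of the lens. No verdict came back, and I didn't re-check the other things on the bench at the end.

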